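# Index the filter carrier of the stone viewer and hold it at its notch

### The job

Pull the drawer of the grey stone-viewer box fully open. Then take the upright black tab of the filter carrier inside it and slide the carrier along its rail, away from the end where it stands, just until its spring ball drops into the notch; do not run it on to the end of the rail. Finish while still gripping the tab there, at rest with the ball in the notch and the drawer open (do not let go), and leave the loupe, vial and pliers where they are.

Things in the scene. Friction and masses are not known exactly. Their poses are not given: they have to be found in the camera images.
- viewer_box: grey box with an aluminium drawer front above an open compartment and a short black viewing tube on the back half of its top; 170 deep (its x) x 220 wide (its y) x 140 mm high, fixed to the bench; origin at the centre of its underside. The drawer's front faces its own -x; its y runs along the carrier's rail, z up. The tube rises to 202 mm, 6 to 74 mm behind the box's centre
- viewer_box_drawer0_handle (a point): middle of the drawer's bar handle, a round steel bar 11 mm thick and 110 mm long, lying along the box's y, 104 mm above the bench, 36 mm below the top of the box; its centre line stands 35 mm in front of the drawer's face (29 mm clear gap). The point's axes are those of the box
- viewer_box_drawer0 (a joint): how far the drawer is out, in m: 0 shut, 0.110 fully out against its stop; it slides to the box's -x. It may start a little open. Sliding friction about 1 N, no spring
- carrier_tab: upright black tab of the filter carrier in the drawer, 26 (box x) x 14 (box y, the way it slides) x 24.5 mm high; origin at the middle of its foot, 97.5 mm above the bench; axes as the box. It stands on a 44 x 36 mm plate, with a flat filter ring in front of it, and lies under the box's top while the drawer is shut
- tab_grip (a point): middle of the tab, where to grip it: 8 mm below its top, 114 mm above the bench. With the drawer out, 103 mm of its inside lie clear before the box; the tab's middle stands 54 mm behind the inner face of the front wall and at least 44 mm from either side wall; the drawer's side walls reach 118 mm above the bench, its front 127 mm
- carrier (a joint): how far the carrier has slid along its rail, in m, towards the box's +y: 0 to 0.090; starts below 0.012. Friction 1 to 2 N, up to 4 N to break loose. The notch, a V groove 19 mm wide across the steel bar below, lies between 0.030 and 0.070, elsewhere each time; within 9 mm of it the ball draws the carrier to its middle, or pushes back on the hand, with 4 to 8 N; past it the carrier runs free
- ball_catch (a joint): how far the spring ball under the carrier has dropped, in m: about 0.001 while it rides on the bar, about 0.005 at the bottom of the notch (it rises 0.6 mm for each mm off the middle)
- loupe: folding loupe, white shell and black ring, 62 x 30 x 16 mm, lying loose on the bench to the right of the box; origin at the middle of its underside
- vial: upright amber vial with a black cap, 27 mm across, 60 mm high, loose, right of the box, before the black oven, which like the kiln beside the box stands 0.21 m high (swing over above that); origin at the middle of its underside
- pliers: pliers with red handles, 139 x 48 x 13 mm, lying loose left of the box; origin at the middle of the underside

How it is judged:
By the outcome, as a careful person would: the job done as asked, in the order asked, and still so for the second after the job is handed in, while the arm keeps its last pose, push and grip.
It also fails if it takes over 67 s, if anything falls off the work surface, if the arm or the gripper's body presses on something with over 40 N, if the wrist force passes 120 N, or if a joint passes its speed limit or range.

### The arm

A 6-joint arm with a two-finger parallel gripper is mounted at the origin on a cart in front of the work surface, level with it; the furniture and walls round the work are solid. World frame = base frame: x ahead of the robot, y to its left, z up, the work surface at z = 0. Lengths are in m, angles in rad, forces in N, time in s.
With the tool pointing down it reaches from about 0.225 to 0.875 m from the base axis. Payload 3.4 kg.
Tool frame: the origin (TCP) lies between the finger pads, 19 mm behind the fingertips; this is the grasp point; z points along the fingers, y is the line along which they close (so a half turn about z gives the same grasp; the last joint's range is limited). The gripper opens to 85 mm and grips with 20 to 120 N. Pads are 22 mm wide; open, the fingers measure 114 mm over their backs; the gripper's body (76 mm by 85 mm) begins 54 mm behind the grasp point. The pads swing forward as they close: fully open they stand 13 mm farther back than shut.
Start: joints at [1.145, 0.276, 1.505, -0, 1.361, -0.121], TCP at [0.173, 0.549, 0.25] pointing down, gripper open.
Joint ranges: [-2.89, 2.89], [-0.75, 2.08], [0.22, 2.7], [-1.18, 4.32], [0.11, 2.71], [-2.7, 2.7]. Speed limits (rad/s): [2.57, 2.57, 3.14, 3.14, 3.14, 3.14].

### API

Orientations are given as a unit quaternion [w, x, y, z].
In Python, from rig import readout, optics, ticket gives the robot as it stands. The module is installed in compiled form; this text tells all that it offers.
- The arm moves only by the shell command python3 -m handwheel [OPENING] [FORCE], which reads ROWS from standard input. ROWS is a JSON list of rows, 1 to 5 of them, each an object with the fields x, y, z (the shift in units of 50 mm), twist (a turn about the tool's z in units of 0.1 rad); a field left out counts as zero; each row shifts and turns the commanded pose from where the row before left it, along the tool's axes as they then stand; what a row does not reach is not made up. A row lasts 1/12 s, in which the tool goes at most 0.0417 m and 0.125 rad, less where a joint would pass 70% of its speed; a pose out of reach is approached as far as the arm can. OPENING is the finger opening in m, set as the command begins (- or left out keeps the last). The fingers move at their own pace and stop on an object; FORCE is the grip in N (left out, the last holds). Time passes only in rows, so rows that do not move let the fingers close. It prints the time, the measured TCP pose, the force, the opening and the grip force at its end. Input that does not fit is refused with a message, and nothing moves.
- readout.get_state(): the state, without advancing time (a new reading comes with each control period).
- optics.get_image(name): name is "side" or "top"; returns a dict with "img" (480x640x3 uint8, red, green, blue), "camera_matrix" (3x3 intrinsics, pixels), "T" (4x4, takes a point from camera to world coordinates). Camera axes: x right, y down, z forward; pixel columns grow to the right and rows downward; lengths in m; the calibration is good to about 2 mm. A picture is of the moment at which its call begins. There is no depth.
- ticket.sign_off(): hands the job in; it is judged then, once.
The state is a dict: "clock": time; "qpos": joint angles; "qd": joint speeds; "effort": joint torques, N m; "position": TCP position; "ee_rot": TCP orientation; "contact_force": force on the tool from outside, world axes, zero at the start; "moment": the same for the moment, N m; "width": finger opening in m; "gripper_force": force on a finger pad.
Only numpy, scipy, OpenCV 4.12 (cv2) and the standard library are available. Lean on these libraries where they do the work, as an engineer would, in place of code of your own. Each camera call takes 0.05 s, during which the arm holds its last target. There are 200 camera calls.

## Working session

There is one attempt and no reset: what is moved stays moved. The work goes in short steps, Python scripts to look and compute and a shell command to move; the robot and the scene stay as the last step left them, time stands still between calls to the robot, and variables do not carry over. Pictures are saved under pics/ and viewed, at most 10 in all, crops included, and the job is handed in when it is done.

```bash
mkdir -p pics; python3 - <<'E'
from rig import readout, optics
import cv2,numpy as np
np.set_printoptions(precision=4,suppress=True)
for n in("side","top"):
    d=optics.get_image(n); cv2.imwrite(f"pics/{n}0.png",d["img"][:,:,::-1]); print(n,d["camera_matrix"],d["T"])
s=readout.get_state(); print(s)
E
```

```text
side [[580.7942   0.     318.0013]
 [  0.     580.7942 241.0985]
 [  0.       0.       1.    ]] [[ 0.9997  0.0037  0.024   0.4472]
 [-0.0158 -0.6494  0.7603 -0.7918]
 [ 0.0184 -0.7604 -0.6491  0.865 ]
 [ 0.      0.      0.      1.    ]]
top [[564.3998   0.     324.0763]
 [  0.     564.3998 228.9724]
 [  0.       0.       1.    ]] [[-0.0042 -0.9886  0.1506  0.2853]
 [-0.9999  0.0026 -0.0111  0.1064]
 [ 0.0106 -0.1506 -0.9885  1.2432]
 [ 0.      0.      0.      1.    ]]
{'clock': 0.1, 'qpos': array([ 1.145 ,  0.2766,  1.506 , -0.    ,  1.3607, -0.121 ]), 'qd': array([ 0.0007, -0.0012, -0.0041,  0.0018,  0.0008, -0.0003]), 'effort': array([  0.0018, -41.7699, -24.6403,  -0.0001,   0.0058,   0.    ]), 'position': array([0.1724, 0.5481, 0.2492]), 'ee_rot': array([-0.0002,  0.1518,  0.9884, -0.0008]), 'contact_force': array([-0.4848,  0.1951,  0.5697]), 'moment': array([-0.0027, -0.0005, -0.0458]), 'gripper_force': 0.0, 'width': 0.08526010362149086}
```

View pics/side0.png

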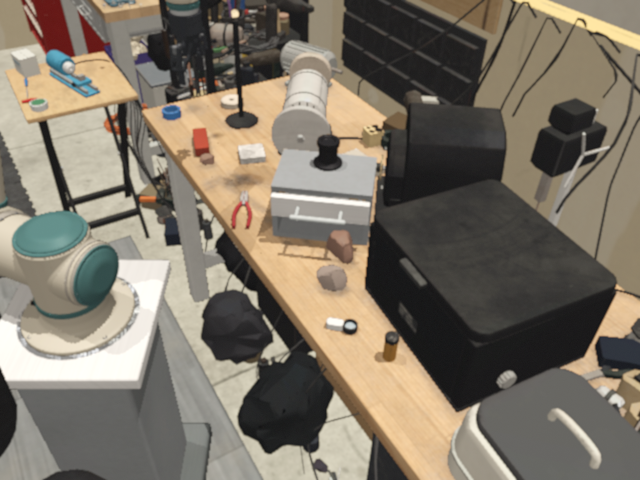

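View pics/top0.png

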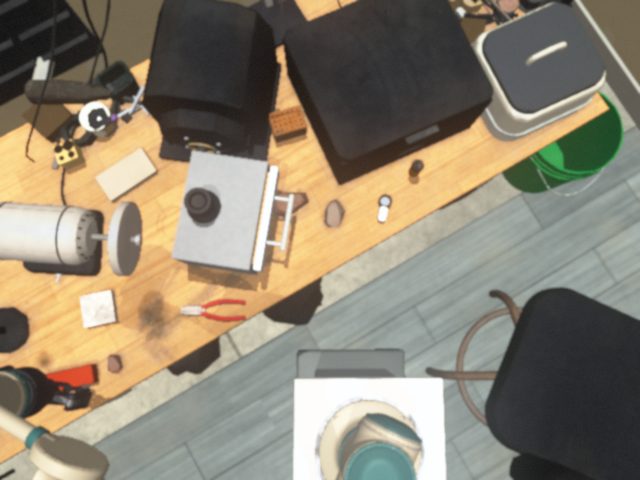

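Side view: the box's front faces the camera, with the handle at about (290,213)–(340,219). The top view shows the handle at about (291,195)–(287,248), so the drawer opens towards world −y. The tube is at (202,203), the pliers at (215,310), the loupe at (384,208) and the vial at (416,168). I'll zoom in on the handle in both views.

```bash
python3 - <<'E'
import cv2,numpy as np
a=cv2.imread("pics/side0.png")[140:250,265:395]; b=cv2.imread("pics/top0.png")[145:280,170:310]
f=lambda i:cv2.resize(i,(400,int(400*i.shape[0]/i.shape[1])),interpolation=cv2.INTER_CUBIC)
a,b=f(a),f(b); h=max(len(a),len(b)); c=np.zeros((h,800,3),np.uint8); c[:len(a),:400]=a;c[:len(b),400:]=b
cv2.imwrite("pics/zoom0.png",c)
E
```

```text
(no output)
```

View pics/zoom0.png

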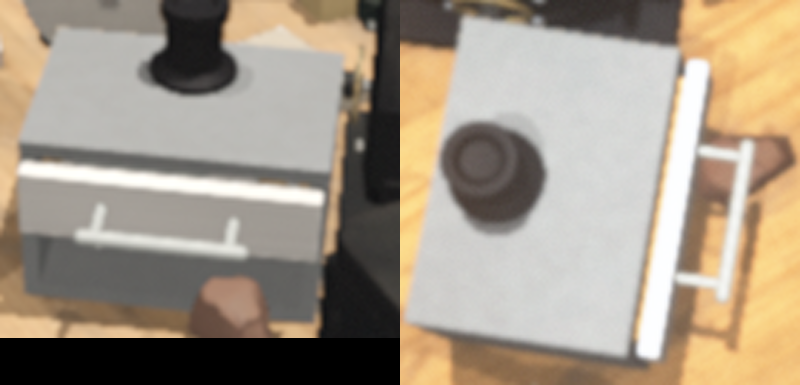

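Left (side): the bar ends at crop (76,237) and (245,252). Right (top): the ends are at crop (747,143) and (722,298), and the drawer is slightly open. I'll triangulate these together with the box's top corners.

```bash
cat > geo.py <<'E'
import numpy as np,cv2
from rig import readout,optics
from scipy.spatial.transform import Rotation as R
np.set_printoptions(precision=4,suppress=True)
C={"side":(np.array([[580.7942,0,318.0013],[0,580.7942,241.0985],[0,0,1]]),np.array([[0.9997,.0037,.024,.4472],[-.0158,-.6494,.7603,-.7918],[.0184,-.7604,-.6491,.865],[0,0,0,1]])),
"top":(np.array([[564.3998,0,324.0763],[0,564.3998,228.9724],[0,0,1]]),np.array([[-.0042,-.9886,.1506,.2853],[-.9999,.0026,-.0111,.1064],[.0106,-.1506,-.9885,1.2432],[0,0,0,1]]))}
def P(n): K,T=C[n]; return K@np.linalg.inv(T)[:3]
def tri(s,t):
    X=cv2.triangulatePoints(P("side"),P("top"),np.array(s,float).reshape(2,1),np.array(t,float).reshape(2,1)).ravel(); return X[:3]/X[3]
def plane(n,p,z):
    K,T=C[n]; d=T[:3,:3]@np.linalg.solve(K,[*p,1]); return T[:3,3]+d*(z-T[2,3])/d[2]
def proj(n,X):
    q=P(n)@np.array([*X,1]); return q[:2]/q[2]
def tool(target):
    "offset to target in tool axes"
    s=readout.get_state(); w,x,y,z=s["ee_rot"]; return R.from_quat([x,y,z,w]).inv().apply(np.array(target)-s["position"])
E
python3 - <<'E'
from geo import *
S=lambda u,v:(265+u/3.0769,140+v/3.0769); T=lambda u,v:(170+(u-400)/2.857,145+v/2.857)
h1=tri(S(245,252),T(747,143));h2=tri(S(76,237),T(722,298))
print("handle",h1,h2,(h1+h2)/2,np.linalg.norm(h1-h2))
for a,b in(((55,30),(462,18)),((343,53),(680,45)),((330,170),(635,357)),((20,145),(405,318))): pass
c=[tri(S(*a),T(*b)) for a,b in(((55,30),(405,318)),((343,53),(462,18)),((330,170),(680,45)),((20,145),(635,357)))]
print(np.array(c)); 
print("yaw handle",np.degrees(np.arctan2(*(h2-h1)[1::-1])),"yaw box",np.degrees(np.arctan2(*(c[3]-c[2])[1::-1])),np.degrees(np.arctan2(*(c[0]-c[1])[1::-1])))
print("box centre",np.mean(c,0))
for p in (h1,h2): print([plane("top",T(*q),.104) for q in((747,143),(722,298))])
s=readout.get_state();w,x,y,z=s["ee_rot"];print(R.from_quat([x,y,z,w]).as_matrix())
E
```

```text
handle [0.5309 0.1606 0.1048] [0.417  0.1777 0.1042] [0.4739 0.1691 0.1045] 0.11525709390178462
[[0.3983 0.3927 0.1374]
 [0.614  0.3605 0.1382]
 [0.5917 0.2061 0.1416]
 [0.3748 0.2349 0.1402]]
yaw handle 171.46823031038377 yaw box 172.42720493679496 171.50823493051942
box centre [0.4947 0.2986 0.1394]
[array([0.5297, 0.1605, 0.104 ]), array([0.4173, 0.1777, 0.104 ])]
[array([0.5297, 0.1605, 0.104 ]), array([0.4173, 0.1777, 0.104 ])]
[[-0.9539  0.3001 -0.0007]
 [ 0.3001  0.9539 -0.0016]
 [ 0.0002 -0.0017 -1.    ]]
```

The manual's scale: shifts go in units of 50 mm and turns go in units of 0.1 rad. Converting my numbers, -0.083 rad is -0.83.

```bash
echo '[{"twist":-0.83},{"twist":-0.83},{}]' | python3 -m handwheel 0.028 30; python3 - <<'E'
from geo import *
print(tool([.4739,.1691,.104]))
E
```

```text
clock: 0.35
position: [0.1725, 0.5482, 0.2495]
ee_rot: [-0.0, 0.069, 0.998, -0.0]
contact_force: [-0.5, -0.1, -0.2]
width: 0.0518
gripper_force: 0.0
[-0.3506 -0.3341  0.1458]
```

```bash
echo '[{"x":-0.584,"y":-0.556},{"x":-0.584,"y":-0.556},{"x":-0.584,"y":-0.556},{"x":-0.584,"y":-0.556},{"x":-0.584,"y":-0.556}]' | python3 -m handwheel; echo '[{"x":-0.584,"y":-0.556},{"x":-0.584,"y":-0.556},{"x":-0.584,"y":-0.556},{"x":-0.584,"y":-0.556},{"x":-0.584,"y":-0.556}]' | python3 -m handwheel; echo '[{"x":-0.584,"y":-0.556},{"x":-0.584,"y":-0.556},{},{}]' | python3 -m handwheel; python3 - <<'E'
from geo import *
print(tool([.4739,.1691,.104]))
E
```

```text
clock: 0.77
position: [0.2984, 0.3891, 0.2498]
ee_rot: [-0.0, 0.07, 0.998, -0.0]
contact_force: [1.4, -0.8, 0.0]
width: 0.028
gripper_force: 0.0
clock: 1.18
position: [0.424, 0.231, 0.25]
ee_rot: [-0.0, 0.07, 0.998, 0.0]
contact_force: [0.7, 0.9, 0.4]
width: 0.028
gripper_force: 0.0
clock: 1.52
position: [0.4744, 0.168, 0.2495]
ee_rot: [-0.0, 0.072, 0.997, 0.0]
contact_force: [-1.1, 0.8, -0.3]
width: 0.0277
gripper_force: 0.0
[0.0005 0.0011 0.1455]
```

Descend 0.145, adding +0.001 in y.

```bash
echo '[{"y":0.02,"z":0.8},{"z":0.6},{"z":0.4},{}]' | python3 -m handwheel; python3 - <<'E'
from geo import *
print(tool([.4739,.1691,.104]))
for n in("side","top"):
    d=optics.get_image(n); cv2.imwrite(f"pics/{n}1.png",d["img"][:,:,::-1])
a=cv2.imread("pics/side1.png")[140:250,265:395]; b=cv2.imread("pics/top1.png")[145:255,200:330]
cv2.imwrite("pics/zoom1.png",cv2.resize(np.hstack([a,b]),(780,330),interpolation=cv2.INTER_CUBIC))
E
```

```text
clock: 1.85
position: [0.469, 0.1711, 0.1559]
ee_rot: [-0.005, 0.069, 0.998, -0.001]
contact_force: [-0.9, -0.1, -0.3]
width: 0.0284
gripper_force: 0.0
[-0.0056 -0.0012  0.0518]
```

View pics/zoom1.png

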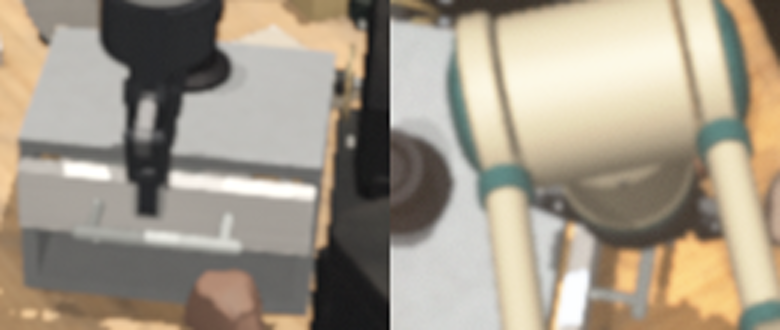

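The fingers stand just above the bar, near its middle (side crop (148,205)). Descend the rest.

```bash
echo '[{"y":-0.02,"z":0.36},{"z":0.34},{}]' | python3 -m handwheel; python3 - <<'E'
from geo import *
print(tool([.4739,.1691,.104]))
E
```

```text
clock: 2.2
position: [0.4725, 0.1702, 0.1246]
ee_rot: [-0.001, 0.069, 0.998, -0.0]
contact_force: [-0.2, -0.5, -0.5]
width: 0.0279
gripper_force: 0.0
[-0.0016 -0.0009  0.0206]
```

In the tool's units: 0.01 m is 0.2, -0.001 m is -0.02.

```bash
echo '[{"y":-0.02,"z":0.2},{"z":0.2},{},{}]' | python3 -m handwheel; echo '[{},{},{},{}]' | python3 -m handwheel 0 30; python3 - <<'E'
from geo import *
print(tool([.4739,.1691,.104]))
E
```

```text
clock: 2.53
position: [0.4735, 0.169, 0.1057]
ee_rot: [0.0, 0.069, 0.998, 0.0]
contact_force: [0.0, 0.2, -0.3]
width: 0.0276
gripper_force: 0.0
clock: 2.87
position: [0.474, 0.169, 0.106]
ee_rot: [0.001, 0.07, 0.998, 0.001]
contact_force: [-0.8, 0.5, 5.8]
width: 0.0094
gripper_force: 29.4
[0.0001 0.0001 0.002 ]
```

In the tool's units: -0.01 m is -0.2, -0.018 m is -0.36.

```bash
echo '[{"y":-0.2},{"y":-0.36},{"y":-0.36},{"y":-0.36},{"y":-0.24}]' | python3 -m handwheel;echo '[{"y":-0.2},{"y":-0.06},{},{}]' | python3 -m handwheel
```

```text
clock: 3.28
position: [0.4619, 0.0926, 0.1059]
ee_rot: [-0.0, 0.07, 0.998, 0.0]
contact_force: [-3.8, 1.8, 8.8]
width: 0.0099
gripper_force: 30.1
clock: 3.62
position: [0.4599, 0.0799, 0.1059]
ee_rot: [-0.001, 0.07, 0.998, -0.0]
contact_force: [-3.9, -0.1, 9.1]
width: 0.0096
gripper_force: 30.2
```

```bash
for k in 1; do echo '[{"y":-0.08},{"y":-0.06},{},{}]' | python3 -m handwheel; echo '[{"y":-0.08},{},{}]' | python3 -m handwheel; echo '[{"y":-0.08},{},{}]' | python3 -m handwheel;  done
```

```text
clock: 3.95
position: [0.4588, 0.0732, 0.1059]
ee_rot: [-0.001, 0.07, 0.998, -0.0]
contact_force: [-4.1, -0.5, 10.2]
width: 0.0092
gripper_force: 30.3
clock: 4.2
position: [0.4582, 0.0693, 0.1059]
ee_rot: [-0.001, 0.069, 0.998, -0.0]
contact_force: [-5.1, -0.7, 10.5]
width: 0.01
gripper_force: 30.3
clock: 4.45
position: [0.4578, 0.0671, 0.1059]
ee_rot: [-0.001, 0.07, 0.998, 0.002]
contact_force: [-4.2, 6.4, 10.3]
width: 0.0101
gripper_force: 30.4
```

In the tool's units: -0.003 m is -0.06.

```bash
echo '[{"y":-0.06},{},{}]' | python3 -m handwheel; echo '[{"y":-0.04},{},{}]' | python3 -m handwheel
```

```text
clock: 4.7
position: [0.4578, 0.067, 0.1059]
ee_rot: [-0.001, 0.072, 0.997, 0.005]
contact_force: [-3.6, 15.2, 8.7]
width: 0.0097
gripper_force: 30.4
clock: 4.95
position: [0.4578, 0.0669, 0.1059]
ee_rot: [-0.0, 0.072, 0.997, 0.007]
contact_force: [-2.2, 21.2, 8.2]
width: 0.0101
gripper_force: 30.5
```

Drawer against its stop (travel 103 mm, force rising to 21 N). Relax, open, rise and retract for a look.

In the tool's units: 0.006 m is 0.12.

```bash
echo '[{"y":0.12},{},{}]' | python3 -m handwheel; echo '[{},{},{},{"z":-0.2},{"z":-0.6}]' | python3 -m handwheel 0.028; echo '[{"z":-0.8},{"z":-0.8},{"x":0.4,"y":-0.4,"z":-0.4},{"x":0.6,"y":-0.5},{"x":0.6,"y":-0.5}]' | python3 -m handwheel;echo '[{"x":0.6,"y":-0.5},{"x":0.6,"y":-0.5},{"x":0.4,"y":-0.4},{},{}]' | python3 -m handwheel; python3 - <<'E'
from geo import *
for n in("side","top"):
    d=optics.get_image(n); cv2.imwrite(f"pics/{n}2.png",d["img"][:,:,::-1])
a=cv2.imread("pics/side2.png")[140:270,265:395]; b=cv2.imread("pics/top2.png")[145:275,230:360]
cv2.imwrite("pics/zoom2.png",cv2.resize(np.hstack([a,b]),(780,390),interpolation=cv2.INTER_CUBIC))
E
```

```text
clock: 5.2
position: [0.4579, 0.0674, 0.1059]
ee_rot: [-0.001, 0.069, 0.998, 0.0]
contact_force: [-4.2, 1.8, 10.7]
width: 0.0094
gripper_force: 30.9
clock: 5.62
position: [0.456, 0.0664, 0.1419]
ee_rot: [-0.005, 0.069, 0.998, -0.0]
contact_force: [-0.8, -0.7, 0.1]
width: 0.028
gripper_force: 0.0
clock: 6.03
position: [0.3706, 0.0076, 0.2463]
ee_rot: [0.002, 0.068, 0.998, -0.001]
contact_force: [-0.5, -1.0, -0.3]
width: 0.0277
gripper_force: 0.0
clock: 6.45
position: [0.2806, -0.0505, 0.245]
ee_rot: [0.001, 0.071, 0.997, -0.0]
contact_force: [0.1, 0.2, 0.7]
width: 0.0281
gripper_force: 0.0
```

View pics/zoom2.png

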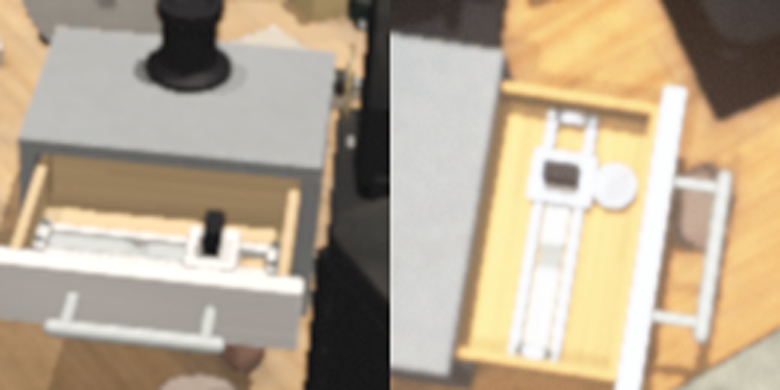

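The drawer is fully out. The black tab is at side crop (212,232) and top crop (561,174), near its world +x end. The rail runs towards world −x, with a grey groove patch at about (550,247). I'll measure the tab from masks.

```bash
python3 - <<'E'
from geo import *
R0={"side":(140,195,270,370,70),"top":(190,405-200,265,0,0)}
for n,(r0,r1,c0,c1) in {"side":(205,227,325,345),"top":(190,215,405,436)}.items():
    pass
def blob(n,r0,r1,c0,c1):
    g=cv2.cvtColor(cv2.imread(f"pics/{n}2.png"),cv2.COLOR_BGR2GRAY)[r0:r1,c0:c1]
    m=(g<110).astype(np.uint8); k,l,st,ce=cv2.connectedComponentsWithStats(m)
    i=1+st[1:,4].argmax(); ct=max(cv2.findContours((l==i).astype(np.uint8),0,2)[0],key=len=='' or cv2.contourArea)
    print(n,st[i]+[c0,r0,0,0,0],ce[i]+[c0,r0],"box",cv2.boxPoints(cv2.minAreaRect(ct))+[c0,r0]); print(g)
blob("side",207,228,326,346); blob("top",193,215,276,300)
E
```

```text
side [332 209   9  16  95] [335.5158 216.3053] box [[332. 224.]
 [332. 209.]
 [340. 209.]
 [340. 224.]]
[[131 131 131 131 132 132 132 132 132 132 132 132 133 132 132 132 132 132
  132 132]
 [128 128 129 128 128 129 129 128 128 128 128 129 130 131 131 131 131 131
  131 131]
 [124 126 125 125 126 127 126 120 113 109 110 112 115 121 127 129 128 129
  129 129]
 [122 122 122 123 123 124 121 105  84  75  76  78  85 101 117 125 127 127
  127 128]
 [121 120 121 122 122 121 115  93  64  51  50  53  58  79 106 121 125 125
  125 125]
 [141 137 135 133 128 121 107  81  55  49  48  48  50  70 102 120 123 123
  123 123]
 [193 187 181 176 164 145 119  76  51  49  49  50  49  66  99 119 122 122
  122 122]
 [225 221 219 218 212 196 162  94  49  48  50  47  48  76 118 140 144 143
  139 137]
 [231 231 237 242 242 231 191 110  49  47  48  48  61 118 174 198 201 197
  190 184]
 [230 233 243 253 254 241 196 110  47  48  49  47  80 159 218 239 241 237
  228 221]
 [230 232 245 254 254 238 186  98  40  40  42  41  97 186 237 253 254 251
  244 234]
 [236 231 244 254 249 219 157  74  28  30  29  32 108 200 245
[... 2431 characters left out ...]
53 254 253 251 242 229 222 219 218 211 200 195 192 187 188 215 243
  252 254 253 252 251 252]
 [250 253 254 253 253 251 247 245 245 243 238 229 225 223 222 226 239 250
  253 253 251 247 247 250]
 [246 249 252 252 252 251 251 251 252 252 250 247 244 245 245 247 250 253
  254 253 248 233 234 245]
 [236 236 243 245 244 241 243 248 250 251 251 250 250 251 251 252 253 253
  254 252 243 215 209 233]
 [227 224 236 241 233 220 221 231 235 238 240 239 242 245 248 251 252 253
  252 250 237 202 190 213]
 [231 235 245 248 237 219 224 230 225 224 223 224 225 227 232 241 246 246
  242 239 224 203 196 205]
 [237 245 251 251 242 230 241 246 243 241 242 241 238 227 217 230 242 238
  225 210 204 209 218 219]]
```

```bash
python3 - <<'E'
from geo import *
p=tri((335.9,213),(286.7,202.3)); print("tab top",p, proj("side",p),proj("top",p))
print("from planes",plane("side",(335.9,213),.122),plane("top",(286.7,202.3),.122))
f=plane("side",(334.8,224.7),.0975); print("front foot",f)
yb=np.array([np.cos(np.radians(172)),np.sin(np.radians(172)),0])
for z in(.08,.09): print("notch",plane("top",(283.3,227.3),z),(plane("top",(283.3,227.3),z)-p)@yb)
g=cv2.imread("pics/top2.png"); 
for r in range(208,266,2): 
    c=(286.7-(r-202)*.137); print(r,g[r,int(round(c))-4:int(round(c))+5].mean(1).astype(int) if 0 else cv2.cvtColor(g,6)[r,int(round(c))-4:int(round(c))+5])
q=[.4947-.134*.139+yb[0]*t for t in(0,)]
print("tool offs",tool(p))
E
```

```text
tab top [0.5123 0.1693 0.1216] [335.3091 213.1249] [286.6401 201.6414]
from planes [0.5136 0.1692 0.122 ] [0.5109 0.1692 0.122 ]
front foot [0.5118 0.1606 0.0975]
notch [0.4663 0.1783 0.08  ] 0.04687523517215082
notch [0.4647 0.1777 0.09  ] 0.04832977504644733
208 [229 222 219 218 211 200 195 192 187]
210 [251 251 252 252 250 247 244 245 245]
212 [220 221 231 235 238 240 239 242 245]
214 [230 241 246 243 241 242 241 238 227]
216 [240 251 253 254 254 254 254 252 246]
218 [246 253 254 254 254 254 253 251 246]
220 [239 250 253 254 254 254 254 253 247]
222 [240 251 253 254 254 254 254 252 247]
224 [243 251 252 253 253 253 253 251 245]
226 [227 230 236 237 239 241 242 242 235]
228 [219 226 227 226 228 226 228 226 225]
230 [228 231 230 230 230 229 230 230 235]
232 [229 232 233 232 231 231 229 225 232]
234 [234 245 248 247 246 244 242 238 231]
236 [247 253 253 253 253 253 252 250 244]
238 [249 253 254 254 254 254 253 248 241]
240 [240 251 253 254 254 254 254 252 248]
242 [246 253 253 254 254 254 253 251 246]
244 [249 253 253 253 254 254 253 248 241]
246 [251 253 254 253 254 254 252 246 239]
248 [247 253 253 253 254 254 253 251 245]
250 [249 253 253 253 254 254 252 247 240]
252 [251 253 253 253 254 254 252 246 239]
254 [253 253 253 253 254 253 251 245 246]
256 [250 253 253 253 254 254 252 247 239]
258 [247 252 252 253 253 253 252 245 238]
260 [244 250 251 251 251 247 239 231 236]
262 [234 250 253 253 253 252 244 219 190]
264 [230 236 240 243 245 243 233 212 200]
tool offs [-0.1974  0.2491  0.124 ]
```

The tab top is at (0.512, 0.169, 0.122). The groove spans top rows 226–234, about 53 mm along the rail from the tab. Turn by +π/2 so that the fingers close along the slide.

In the tool's units: 0.12 rad is 1.2.

```bash
echo '[{"twist":1.2},{"twist":1.2},{"twist":1.2},{"twist":1.2},{"twist":1.2}]' | python3 -m handwheel 0.034; echo '[{"twist":1.2},{"twist":1.2},{"twist":1.2},{"twist":1.2},{"twist":1.2}]' | python3 -m handwheel; echo '[{"twist":1.2},{"twist":1.2},{"twist":1.2},{},{}]' | python3 -m handwheel; python3 - <<'E'
from geo import *
print(tool([.512,.1693,.1185]),readout.get_state()["qpos"])
print(plane("top",(282.8,230.2),.08),plane("top",(282.8,230.2),.09))
E
```

```text
clock: 6.97
position: [0.2826, -0.0492, 0.2449]
ee_rot: [-0.0, 0.363, 0.932, 0.0]
contact_force: [0.1, -0.2, -0.1]
width: 0.0341
gripper_force: 0.0
clock: 7.38
position: [0.2826, -0.0492, 0.2449]
ee_rot: [-0.0, 0.622, 0.783, 0.0]
contact_force: [-0.2, 0.1, 0.7]
width: 0.0336
gripper_force: 0.0
clock: 7.8
position: [0.2822, -0.0494, 0.2449]
ee_rot: [-0.0, 0.749, 0.662, 0.0]
contact_force: [1.0, -0.7, -0.3]
width: 0.0342
gripper_force: 0.0
[0.2451 0.2013 0.1264] [-0.4184 -0.1818  2.0096  0.0004  1.3143 -0.2958]
[0.4602 0.1793 0.08  ] [0.4586 0.1787 0.09  ]
```

In the tool's units: 0.0306 m is 0.612, 0.0252 m is 0.504, 0.01 rad is 0.1.

```bash
echo '[{"x":0.612,"y":0.504,"twist":0.1},{"x":0.612,"y":0.504,"twist":0.1},{"x":0.612,"y":0.504},{"x":0.612,"y":0.504},{"x":0.612,"y":0.504}]' | python3 -m handwheel; echo '[{"x":0.612,"y":0.504},{"x":0.612,"y":0.504},{"x":0.612,"y":0.504},{},{}]' | python3 -m handwheel; python3 - <<'E'
from geo import *
print(tool([.512,.1693,.1185]))
E
```

```text
clock: 8.22
position: [0.4292, 0.0861, 0.2448]
ee_rot: [0.0, 0.756, 0.655, 0.0]
contact_force: [-0.1, -1.1, -0.4]
width: 0.0339
gripper_force: 0.0
clock: 8.63
position: [0.5173, 0.1655, 0.2436]
ee_rot: [-0.001, 0.756, 0.655, -0.001]
contact_force: [-0.5, -0.1, 0.1]
width: 0.0341
gripper_force: 0.0
[ 0.0031 -0.0056  0.1251]
```

In the tool's units: 0.04 m is 0.8, 0.035 m is 0.7.

```bash
echo '[{"x":0.06,"y":-0.11},{"z":0.8},{"z":0.7},{},{}]' | python3 -m handwheel; python3 - <<'E'
from geo import *
print(tool([.512,.1693,.1185]))
for n in("side","top"):
    d=optics.get_image(n); cv2.imwrite(f"pics/{n}3.png",d["img"][:,:,::-1])
a=cv2.imread("pics/side3.png")[150:250,275:395]
cv2.imwrite("pics/zoom3.png",cv2.resize(a,(720,600),interpolation=cv2.INTER_CUBIC))
E
```

```text
clock: 9.05
position: [0.5086, 0.1665, 0.1692]
ee_rot: [-0.001, 0.757, 0.653, -0.002]
contact_force: [0.3, 0.9, 1.1]
width: 0.0342
gripper_force: 0.0
[0.0034 0.0032 0.0507]
```

View pics/zoom3.png

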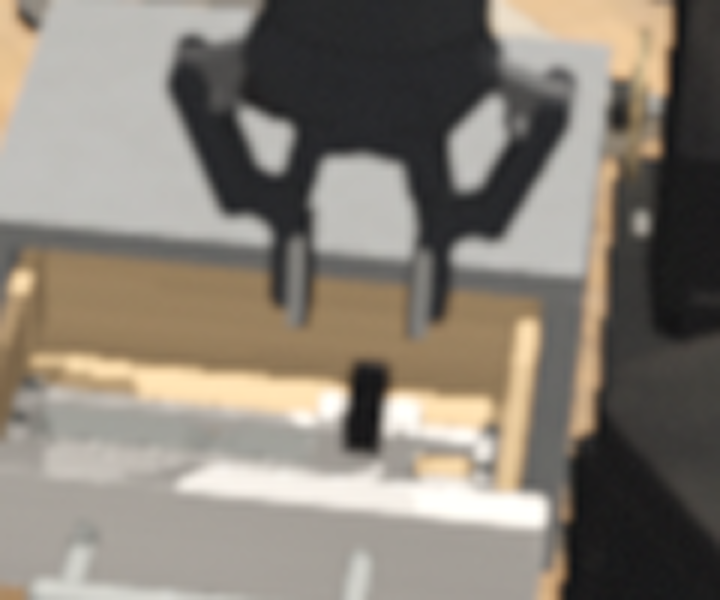

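The fingers straddle the tab at crop (365,405), with finger tips at (295,320) and (418,335). Descend.

In the tool's units: 0.015 m is 0.3, 0.01 m is 0.2.

```bash
echo '[{"z":0.3},{"z":0.2},{},{}]' | python3 -m handwheel; python3 - <<'E'
from geo import *
print(tool([.512,.1693,.1185]))
E
```

```text
clock: 9.48
position: [0.5111, 0.1671, 0.1458]
ee_rot: [0.0, 0.757, 0.653, 0.0]
contact_force: [0.1, 0.1, 0.0]
width: 0.0338
gripper_force: 0.0
[0.0022 0.0005 0.0273]
```

```bash
echo '[{"x":0.04,"z":0.24},{"z":0.2},{"z":0.06},{},{}]' | python3 -m handwheel; echo '[{},{},{},{}]' | python3 -m handwheel 0 25; python3 - <<'E'
from geo import *
print(tool([.512,.1693,.1185]))
E
```

```text
clock: 9.9
position: [0.5113, 0.1691, 0.1201]
ee_rot: [-0.0, 0.757, 0.653, -0.0]
contact_force: [-0.6, -0.0, -0.1]
width: 0.0343
gripper_force: 0.0
clock: 10.23
position: [0.5116, 0.1693, 0.1206]
ee_rot: [0.0, 0.758, 0.653, 0.0]
contact_force: [-0.8, 0.1, 2.9]
width: 0.0136
gripper_force: 28.1
[0.0001 0.0004 0.0021]
```

```bash
cat > st.py <<'E'
from geo import *
s=readout.get_state(); yb=np.array([-.9903,.1392,0]); xb=np.array([.1392,.9903,0]); g=np.array([.5116,.1693,.1206])
d=s["position"]-g; f=s["contact_force"]; print("travel y %.4f x %.4f | Fy %.1f Fx %.1f Fz %.1f w %.4f"%(d@yb,d@xb,f@yb,f@xb,f[2],s["width"]))
E
echo '[{"y":-0.08},{"y":-0.12},{"y":-0.2},{"y":-0.2},{}]' | python3 -m handwheel >/dev/null; python3 st.py; echo '[{"y":-0.08},{"y":-0.08},{},{}]' | python3 -m handwheel>/dev/null; python3 st.py
echo '[{"y":-0.04},{},{}]' | python3 -m handwheel>/dev/null; python3 st.py
echo '[{"y":-0.04},{},{}]' | python3 -m handwheel>/dev/null; python3 st.py
```

```text
travel y 0.0303 x 0.0004 | Fy 2.6 Fx 1.2 Fz 5.1 w 0.0136
travel y 0.0375 x 0.0005 | Fy -2.7 Fx 0.5 Fz 4.1 w 0.0132
travel y 0.0388 x 0.0006 | Fy -5.1 Fx 0.1 Fz 2.8 w 0.0132
travel y 0.0412 x 0.0006 | Fy -5.3 Fx 0.6 Fz 4.8 w 0.0132
```

```bash
echo '[{"y":-0.04},{},{}]' | python3 -m handwheel>/dev/null; python3 st.py
echo '[{"y":-0.04},{},{}]' | python3 -m handwheel>/dev/null; python3 st.py
echo '[{"y":-0.04},{},{}]' | python3 -m handwheel>/dev/null; python3 st.py
```

```text
travel y 0.0438 x 0.0005 | Fy -4.9 Fx 0.4 Fz 6.2 w 0.0133
travel y 0.0472 x 0.0006 | Fy -0.6 Fx 1.2 Fz 8.9 w 0.0136
travel y 0.0502 x 0.0006 | Fy 1.4 Fx 1.4 Fz 10.2 w 0.0132
```

Force dropped at about 45 mm, so the ball is being drawn in. The middle should be near 53–54 mm, which agrees with the image.

In the tool's units: -0.001 m is -0.02.

```bash
echo '[{"y":-0.02},{},{}]' | python3 -m handwheel>/dev/null; python3 st.py
echo '[{"y":-0.02},{},{}]' | python3 -m handwheel>/dev/null; python3 st.py
echo '[{"y":-0.02},{},{}]' | python3 -m handwheel>/dev/null; python3 st.py
echo '[{"y":-0.02},{},{}]' | python3 -m handwheel>/dev/null; python3 st.py
```

```text
travel y 0.0507 x 0.0006 | Fy -0.0 Fx 2.2 Fz 8.4 w 0.0135
travel y 0.0516 x 0.0006 | Fy 0.3 Fx 2.3 Fz 9.3 w 0.0133
travel y 0.0527 x 0.0007 | Fy -0.3 Fx 1.9 Fz 8.9 w 0.0134
travel y 0.0536 x 0.0007 | Fy 0.5 Fx 1.6 Fz 8.8 w 0.0135
```

In the tool's units: -0.001 m is -0.02.

```bash
echo '[{"y":-0.02},{},{}]' | python3 -m handwheel>/dev/null; python3 st.py
echo '[{"y":-0.02},{},{}]' | python3 -m handwheel>/dev/null; python3 st.py
```

```text
travel y 0.0538 x 0.0007 | Fy -2.5 Fx 0.8 Fz 7.0 w 0.0136
travel y 0.0539 x 0.0007 | Fy -4.4 Fx 1.6 Fz 5.3 w 0.0134
```

The tab stalls at 53.8 mm while the force builds up, which is the bottom of the V. Back the command off slightly to rest there unloaded, then check visually.

In the tool's units: 0.001 m is 0.02.

```bash
echo '[{"y":0.02},{},{},{}]' | python3 -m handwheel>/dev/null; python3 st.py; python3 - <<'E'
from geo import *
for n in("side","top"):
    d=optics.get_image(n); cv2.imwrite(f"pics/{n}4.png",d["img"][:,:,::-1])
a=cv2.imread("pics/side4.png")[150:270,265:395]; b=cv2.imread("pics/top4.png")[145:265,250:380]
cv2.imwrite("pics/zoom4.png",cv2.resize(np.hstack([a,b]),(780,360),interpolation=cv2.INTER_CUBIC))
E
```

```text
travel y 0.0538 x 0.0007 | Fy -1.4 Fx 1.6 Fz 8.3 w 0.0136
```

View pics/zoom4.png

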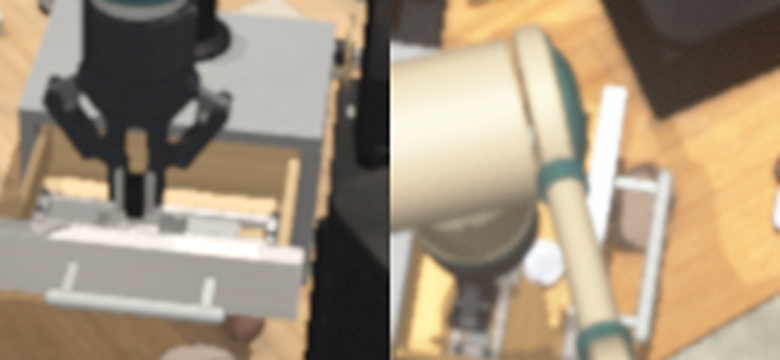

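The gripper holds the tab over the groove (side crop (137,190)). The drawer handle sits at the same pixels as when fully out (top crop (668,180)). Hand in.

```bash
python3 -c "
from rig import ticket; print(ticket.sign_off())"
```

```text
the job is handed in; nothing more can be done
None
```

The job is handed in: the drawer is against its stop, and the carrier was slid about 54 mm and is still gripped at rest, with the stall and force readings placing the ball at the bottom of the notch; the loupe, vial and pliers were not touched.

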